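# Swing the dosing funnel over the tumbler and open its tap

## Task

With a fingertip, push the dosing stand's swing arm round until the funnel's spout is over the middle of the empty tumbler without a handle. Then press the funnel's tap lever all the way down to its stop to open it, and leave it down with the spout still over the tumbler. Open the tap nowhere else, and leave the tumbler and the other vessels standing where they are.

Things in the scene. Friction and masses are not known exactly. Their poses are not given: they have to be found in the camera images.
- stand: dosing stand: round dark steel foot (150 mm across) fixed to the counter, with an upright post; post and arm collar (42 mm across) reach 188 mm high. Origin: centre of the foot's underside, on the post's axis
- pivot (a point): point on the post's vertical axis at the mid-height of the swing arm, 159 mm above the counter
- swing_arm (a joint): angle of the swing arm about the post (rad). 0: the arm points along the stand's -x, roughly at the robot; grows as the free end swings to the robot's right (anticlockwise from above); stops at -1.15 and 1.15. It turns with light friction (about 2 to 3 N at bar_mid) and stays where it is left; starts between two vessels
- bar_mid (a point): centre of the aluminium arm bar, 115 mm from the post axis, 159 mm high: a good place to push sideways. The bar is 16 mm wide, 18 mm tall (z 150 to 168 mm), and is bare from 21 to 150 mm from the post axis; beyond it is the funnel
- spout (a point): centre of the spout's lower mouth, under the funnel, 190 mm from the post axis and 120 mm above the counter (higher than all vessels). The spout tube is 16 mm across; the open steel funnel above it is 72 mm across, its rim 198 mm high
- tap_lever (a joint): angle of the tap lever (rad): 0 closed, sloping 45 degrees up and away from the post; 0.785 fully down on its stop, level. Stays where it is left; about 2 N on its pad moves it
- lever_pad (a point): middle of the upper face of the lever's flat steel pad (38 long, 22 wide, 6 mm thick), in line with the arm beyond the funnel. The lever's level hinge pin, square to the arm, is 252 mm from the post axis, 152 mm high; this point, 50 mm out along the lever, is about 285 mm from the post axis and 190 mm high closed, 302 and 155 mm when down. Pad's far end: 67 mm from the pin
- tumbler: the target: plain grey empty tumbler with no handle, slightly wider at the mouth, 74 mm across, 98 mm tall, loose; it stands at one of four places on the arc below the spout (about 108 mm apart, to within 7 mm of the spout's circle). Origin: on its axis, at the underside
- mug: dark green mug with a handle, 77 mm across (115 mm with the handle), 101 mm tall, loose, on the same arc. Origin: underside of the mug, near its middle
- nib_pot: small steel bowl full of dark nibs, 76 mm across, 35 mm tall, loose, on the same arc. Origin: centre of its underside
- can: closed food tin, 75 mm across, 58 mm tall, loose, on the same arc. Origin: centre of its underside
Not all that is in view belongs to the job. What is shaped like the mug but yellow is not meant. What is shaped like the tumbler but yellow is not meant.

How it is judged:
By the outcome, as a careful person would: the job done as asked, in the order asked, and still so for the second after the job is handed in, with the robot touching nothing.
It also fails if it takes over 48 s, if anything falls off the work surface, if the arm or the gripper's body presses on something with over 40 N, if the wrist force passes 120 N, or if a joint passes its speed limit or range.

## Robot

A 6-joint arm with a two-finger parallel gripper is mounted at the origin on a cart in front of the work surface, level with it; the furniture and walls round the work are solid. World frame = base frame: x ahead of the robot, y to its left, z up, the work surface at z = 0. Lengths are in m, angles in rad, forces in N, time in s.
With the tool pointing down it reaches from about 0.4 to 0.825 m from the base axis. Payload 7 kg.
Tool frame: the origin (TCP) lies at the very end of the fingers, on their centre line; the grasp point (between the pads) lies arm.grip_point_offset behind it (arm.grip_point_offset is the distance from the TCP to the grasp point, in m); z points along the fingers, y is the line along which they close (so a half turn about z gives the same grasp; the last joint's range is limited). The gripper opens to 88 mm and grips with 3 to 60 N. Pads are 19 mm wide; open, the fingers measure 130 mm over their backs; the gripper's body (78 mm by 193 mm) begins 47 mm behind the grasp point.
Start: joints at [-1.035, 0.359, 0.012, 0, -1.224, -0.288], TCP at [0.166, -0.654, 0.227] pointing down, gripper open.
Joint ranges: [-3.07, 3.07], [-1.43, 2.12], [-1.02, 1.25], [-3.03, 1.67], [-3.05, -0], [-3.03, 3.03]. Speed limits (rad/s): [2.39, 2.39, 3.01, 3.14, 3.14, 3.14].

## Interface

Orientations are given as [roll, pitch, yaw] about the fixed x, y, z axes, in that order (R = Rz(yaw) Ry(pitch) Rx(roll)).
In Python, from station import arm gives the robot as it stands.
- The arm moves only by the shell command python3 -m crank 'ROWS' [OPENING] [FORCE]. ROWS is JSON, a list of rows, each an object of numbers: "dx", "dy", "dz": the shift along the tool's x, y, z in cm; "wx", "wy", "wz": the turn, a rotation vector about the tool's x, y, z in degrees. A call has exactly 10 rows; each row is the pose to reach, as a shift and turn from the pose commanded when the call began, along the tool's axes at that moment; what a row does not reach only later rows make up. A row lasts 1/8 s, in which the tool goes at most 62.5 mm and 10.7 degrees, less where a joint would pass 70% of its speed; a pose out of reach is approached as far as the arm can. A call with a gripper value outside its range is refused whole. OPENING is the finger opening in cm, from 0 to 8.76, set as the call begins (- or left out, the last holds). The fingers move at their own pace and stop on an object; FORCE is the grip in N (left out, the last holds). Time passes only in rows, so rows that repeat a pose let the fingers close, or fill a call up. It gives the time, the measured TCP pose, the force, the opening and the grip force at its end, in the units of the state.
- arm.get_state(): the state, without advancing time (a new reading comes with each control period).
- arm.grab_frame(name): name is "side" or "top"; returns the picture (400x640x3 uint8, red, green, blue); there is no depth.
- arm.calibration(name): a dict with "fx", "fy", "cx", "cy" (pixels), "dist_coeffs" ([k1, k2, p1, p2, k3] as OpenCV has them; the pictures are not rectified), "world_from_camera" (4x4, takes a point from camera to world coordinates). Camera axes: x right, y down, z forward; pixel columns grow to the right and rows downward; lengths in m; the calibration is good to about 2 mm. A picture is of the moment at which its call begins. calibration takes no time and is no camera call.
- arm.job_done(): hands the job in; it is judged then, once.
Trained networks look in the newest picture that a camera, given by its name, has taken for a name from the list of things; names that differ only in an ending like _2 or _b are one class to them, and where a whole thing is asked for, a point or a joint stands for the part that bears it (a point fixed in the world has none). Each returns a list of dicts, best first, with "confidence" (0 to 1); they miss things now and then, are a little off and sometimes report something else, mostly with a low value. They report only what shows in the picture. A call takes as long as a camera call. They do not tell look-alikes from the thing itself.
- arm.find_in(camera, query): "centre" ([x, y, z] in m, in world coordinates, good to about 4 mm: the middle of the surface that is visible of it).
- arm.masks_of(camera, query): "pixels" (400x640 bool, what is visible of it).
- arm.mark_of(camera, query): "centre" ([x, y, z] in m, in world coordinates, good to about 4 mm: a listed point, or the origin of a listed thing).
The state is a dict: "t": time; "q": joint angles; "qd": joint speeds; "joint_efforts": joint torques, N m; "eef_pos": TCP position; "ee_rot": TCP orientation; "force": force on the tool from outside, world axes, zero at the start; "moment": the same for the moment, N m; "width": finger opening in m; "gripper_force": force on a finger pad.
Only numpy, scipy, OpenCV 4.12 (cv2) and the standard library are available. Lean on these libraries where they do the work, as an engineer would, in place of code of your own. Each camera call takes 0.05 s, during which the arm holds its last target. There are 200 camera calls.

## Working session

There is one attempt and no reset: what is moved stays moved. The work goes in short steps, Python scripts to look and compute and a shell command to move; the robot and the scene stay as the last step left them, time stands still between calls to the robot, and variables do not carry over. Pictures are saved under pics/ and viewed, at most 10 in all, crops included, and the job is handed in when it is done.

```bash
mkdir -p pics; ls
python3 - <<'E'
from station import arm
import cv2,numpy as np
for c in("side","top"):
    im=arm.grab_frame(c); cv2.imwrite(f"pics/{c}0.png",im[:,:,::-1])
    for q in("stand","pivot","bar_mid","spout","lever_pad","tumbler","mug","nib_pot","can"):
        print(c,q,[(np.round(d["centre"],3).tolist(),round(d["confidence"],2)) for d in arm.mark_of(c,q)][:4])
    T=np.array(arm.calibration(c)["world_from_camera"]);print(np.round(T,2).tolist())
s=arm.get_state();print(s["t"],s["eef_pos"],s["ee_rot"],s["width"],arm.grip_point_offset)
E
```

```text
pics
side stand [([0.735, -0.081, -0.003], 0.91)]
side pivot [([0.737, -0.081, 0.158], 0.87), ([0.55, -0.118, 0.002], 0.53)]
side bar_mid [([0.621, -0.074, 0.158], 0.66)]
side spout [([0.557, -0.066, 0.123], 0.91)]
side lever_pad [([0.454, -0.058, 0.192], 0.74)]
side tumbler [([0.57, -0.005, -0.002], 0.92), ([0.469, 0.066, 0.001], 0.82)]
side mug [([0.55, -0.118, 0.002], 0.9), ([0.393, -0.163, -0.001], 0.73)]
side nib_pot [([0.63, 0.08, -0.0], 0.66), ([0.6, -0.202, 0.001], 0.58)]
side can [([0.633, 0.08, -0.001], 0.79)]
[[-0.94, -0.24, 0.24, 0.38], [-0.34, 0.65, -0.68, 0.6], [0.0, -0.73, -0.69, 0.72], [0.0, 0.0, 0.0, 1.0]]
top stand [([0.74, -0.08, 0.003], 0.65)]
top pivot [([0.744, -0.084, 0.159], 0.68)]
top bar_mid [([0.625, -0.072, 0.157], 0.72)]
top spout [([0.547, -0.069, 0.116], 0.58)]
top lever_pad [([0.454, -0.059, 0.188], 0.6)]
top tumbler [([0.566, -0.005, -0.002], 0.64), ([0.469, 0.063, 0.002], 0.58)]
top mug [([0.388, -0.165, 0.001], 0.6), ([0.552, -0.119, 0.0], 0.56), ([0.621, -0.07, 0.159], 0.34)]
top nib_pot [([0.596, -0.207, -0.001], 0.78)]
top can [([0.629, 0.076, 0.001], 0.62), ([0.566, -0.008, 0.0], 0.3)]
[[0.02, -0.99, 0.17, 0.42], [-1.0, -0.02, -0.03, 0.03], [0.03, -0.17, -0.99, 1.13], [0.0, 0.0, 0.0, 1.0]]
1.0 [ 0.16551674 -0.65437145  0.22659353] [-3.14154923e+00 -3.95222201e-06 -2.89382406e+00] 0.08738580104332398 0.0188
```

View pics/side0.png

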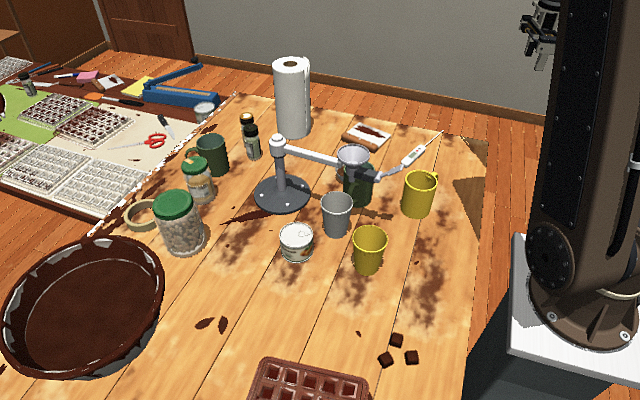

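View pics/top0.png

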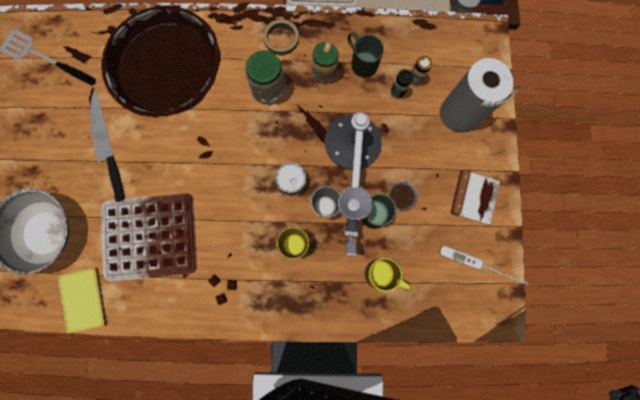

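Run:
```python
import numpy as np,cv2
from station import arm
p=np.array([.740,-.081]);f=lambda a:[round(float(np.hypot(*a)),3),round(float(np.arctan2(-a[1],-a[0])),3)]
for n,a in dict(bar=[.623,-.073],spout=[.552,-.0675],pad=[.454,-.0585],tumA=[.568,-.005],tumB=[.469,.0645],mugA=[.551,-.1185],nib=[.598,-.2045],can=[.631,.078]).items(): print(n,f(np.array(a)-p))
K=arm.calibration("side");T=np.linalg.inv(np.array(K["world_from_camera"]))
def px(P):
    return cv2.projectPoints(np.array([P],float),cv2.Rodrigues(T[:3,:3])[0],T[:3,3],np.array([[K["fx"],0,K["cx"]],[0,K["fy"],K["cy"]],[0,0,1.]]),np.array(K["dist_coeffs"]))[0].ravel()
for P in ([.568,-.005,.05],[.469,.0645,.05],[.551,-.1185,.05]): print(px(P))
u,v=px([.53,.02,.06]).astype(int)
im=cv2.imread("pics/side0.png")[max(v-100,0):v+100,max(u-130,0):u+130]
cv2.imwrite("pics/crop0.png",cv2.resize(im,None,fx=3,fy=3)[:600,:800]); print(u,v)
```

```text
bar [0.117, -0.068]
spout [0.188, -0.072]
pad [0.287, -0.079]
tumA [0.188, -0.416]
tumB [0.308, -0.493]
mugA [0.193, 0.196]
nib [0.188, 0.716]
can [0.193, -0.97]
[335.33486383 217.39012483]
[368.49254128 250.96625285]
[356.22326981 188.15289592]
347 226
```

View pics/crop0.png

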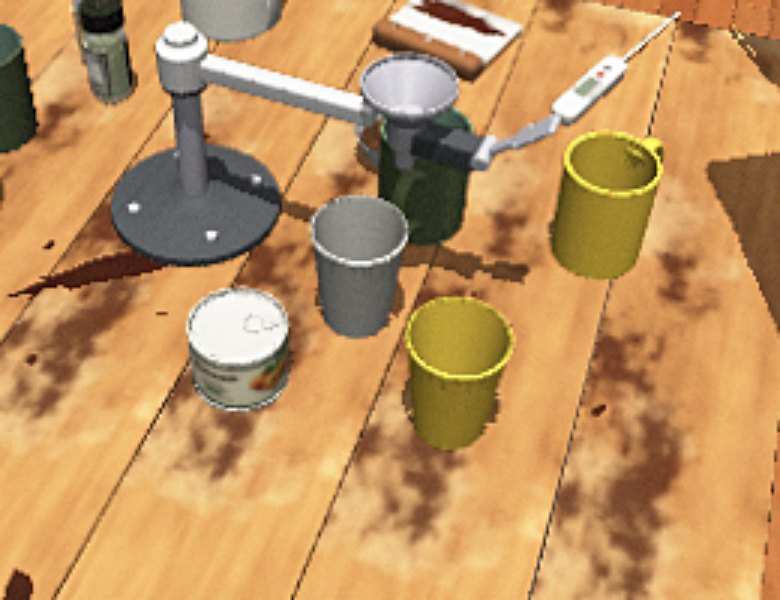

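The tumbler query gives two candidates. One is grey with no handle, at side (336,215), top (326,202). The other is yellow, at side (368,250), top (294,242). The crop confirms the grey one: it's plain, has no handle, and sits 188 mm from the post, so it's on the arc. The yellow one is 308 mm out and is a decoy. The arm is at about −0.073 and the target at about −0.416 in my post-centred angle, so I push the bar towards the robot's left.

```bash
python3 -m crank '[{"dx":-4.5,"dy":3.1,"wz":3.8},{"dx":-9,"dy":6.2,"wz":7.6},{"dx":-13.5,"dy":9.3,"wz":11.4},{"dx":-18,"dy":12.4,"wz":15.2},{"dx":-22.5,"dy":15.5,"wz":19},{"dx":-27,"dy":18.6,"wz":22.8},{"dx":-31.5,"dy":21.7,"wz":26.6},{"dx":-36,"dy":24.8,"wz":30.4},{"dx":-40.5,"dy":27.9,"wz":34.2},{"dx":-45,"dy":31,"wz":38}]' 0 20
cat > h.py <<'E'
from station import arm
import numpy as np
from scipy.spatial.transform import Rotation as Rn
def state():
    s=arm.get_state(); return s,Rn.from_euler("xyz",s["ee_rot"]).as_matrix()
def delta(target):
    s,R=state(); return np.round(100*R.T@(np.array(target)-s["eef_pos"]),2).tolist()
E
python3 -c "
from h import *
s,R=state();print(s['t'],s['eef_pos'],s['ee_rot'],s['q'],s['width']);print(delta([.621,-.132,.21]),delta([.621,-.132,.146]))"
```

```text
1.0 [ 0.16551674 -0.65437145  0.22659353] [-3.14154923e+00 -3.95222201e-06 -2.89382406e+00] [-1.03491638e+00  3.58555942e-01  1.19015706e-02  1.71475662e-05
 -1.22410145e+00 -2.88117179e-01] 0.08738580104332398
[-56.97, 39.47, 1.66] [-56.97, 39.47, 8.06]$[0]: bad value
```

```bash
python3 -m crank '[{"dx":-4.5,"dy":3.1,"dz":0,"wx":0,"wy":0,"wz":3.8},{"dx":-9,"dy":6.2,"dz":0,"wx":0,"wy":0,"wz":7.6},{"dx":-13.5,"dy":9.3,"dz":0,"wx":0,"wy":0,"wz":11.4},{"dx":-18,"dy":12.4,"dz":0,"wx":0,"wy":0,"wz":15.2},{"dx":-22.5,"dy":15.5,"dz":0,"wx":0,"wy":0,"wz":19},{"dx":-27,"dy":18.6,"dz":0,"wx":0,"wy":0,"wz":22.8},{"dx":-31.5,"dy":21.7,"dz":0,"wx":0,"wy":0,"wz":26.6},{"dx":-36,"dy":24.8,"dz":0,"wx":0,"wy":0,"wz":30.4},{"dx":-40.5,"dy":27.9,"dz":0,"wx":0,"wy":0,"wz":34.2},{"dx":-45,"dy":31,"dz":0,"wx":0,"wy":0,"wz":38}]' 0 20
python3 -c "
from h import *
s,R=state();print(s['t'],s['eef_pos'],s['ee_rot'],s['q'],s['width']);print(delta([.621,-.132,.21]),delta([.621,-.132,.146]))"
```

```text
t: 2.25
eef_pos: [0.5268, -0.2419, 0.2269]
ee_rot: [3.141, 0.001, 2.724]
force: [-0.2, -1.5, -0.9]
width: 0.0005
gripper_force: 0.0
2.25 [ 0.52684945 -0.24194204  0.22693179] [3.14149527e+00 7.16038675e-04 2.72417132e+00] [-9.32171293e-02  2.02384711e-01 -2.03806913e-01  1.47859699e-04
 -1.16389495e+00 -1.89505897e+00] 0.0005168047742700111
[-4.15, 13.87, 1.7] [-4.14, 13.87, 8.1]
```

```bash
python3 -m crank '[{"dx":-1,"dy":3,"dz":0,"wx":0,"wy":0,"wz":0},{"dx":-2,"dy":7,"dz":0,"wx":0,"wy":0,"wz":0},{"dx":-3,"dy":11,"dz":0,"wx":0,"wy":0,"wz":0},{"dx":-4,"dy":13.9,"dz":0,"wx":0,"wy":0,"wz":0},{"dx":-4.1,"dy":13.9,"dz":1,"wx":0,"wy":0,"wz":0},{"dx":-4.1,"dy":13.9,"dz":3,"wx":0,"wy":0,"wz":0},{"dx":-4.1,"dy":13.9,"dz":5,"wx":0,"wy":0,"wz":0},{"dx":-4.1,"dy":13.9,"dz":7,"wx":0,"wy":0,"wz":0},{"dx":-4.1,"dy":13.9,"dz":8.1,"wx":0,"wy":0,"wz":0},{"dx":-4.1,"dy":13.9,"dz":8.1,"wx":0,"wy":0,"wz":0}]'
python3 - <<'E'
from h import *
import cv2
im=arm.grab_frame("side");cv2.imwrite("pics/side1.png",cv2.resize(im[90:290,220:480,::-1],None,fx=3,fy=3))
for c in("side","top"):
  if c=="top": arm.grab_frame(c)
  for q in("pivot","spout","bar_mid","lever_pad","tumbler"):
    print(c,q,[(np.round(d["centre"],4).tolist(),round(d["confidence"],2)) for d in arm.mark_of(c,q)][:2])
print(delta([.623,-.061,.146]),delta([.623,-.071,.146]))
E
```

```text
t: 3.5
eef_pos: [0.6187, -0.1333, 0.1448]
ee_rot: [-3.141, -0.001, 2.726]
force: [0.3, -0.9, -0.7]
width: 0.0002
gripper_force: 0.0
side pivot [([0.7395, -0.0796, 0.1623], 0.59)]
side spout [([0.5571, -0.0686, 0.1211], 0.8)]
side bar_mid [([0.6245, -0.072, 0.1596], 0.92)]
side lever_pad [([0.4551, -0.0585, 0.189], 0.53), ([0.7388, -0.0779, 0.1609], 0.24)]
side tumbler [([0.4647, 0.0665, -0.0014], 0.76), ([0.5721, -0.0074, -0.0], 0.57)]
top pivot []
top spout [([0.549, -0.0679, 0.1158], 0.73)]
top bar_mid [([0.6279, -0.0697, 0.1569], 0.85)]
top lever_pad [([0.5533, -0.1204, 0.0052], 0.34)]
top tumbler [([0.5632, -0.0063, 0.0005], 0.58)]
[2.57, 6.71, -0.03] [2.16, 5.8, -0.03]
```

View pics/side1.png

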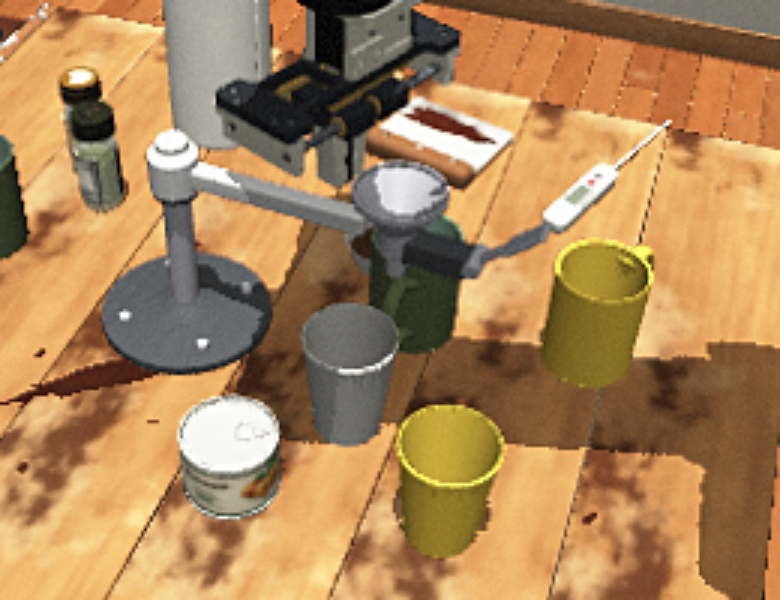

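The closed finger is down behind the bar, with its tip at crop (340,180), beyond the bar and clear of the vessels. Next I push about 6 cm, then measure.

```bash
python3 -m crank '[{"dx":0.4,"dy":1,"dz":0,"wx":0,"wy":0,"wz":0},{"dx":0.8,"dy":2,"dz":0,"wx":0,"wy":0,"wz":0},{"dx":1,"dy":2.6,"dz":0,"wx":0,"wy":0,"wz":0},{"dx":1.2,"dy":3.2,"dz":0,"wx":0,"wy":0,"wz":0},{"dx":1.4,"dy":3.8,"dz":0,"wx":0,"wy":0,"wz":0},{"dx":1.6,"dy":4.4,"dz":0,"wx":0,"wy":0,"wz":0},{"dx":1.8,"dy":4.9,"dz":0,"wx":0,"wy":0,"wz":0},{"dx":2,"dy":5.4,"dz":0,"wx":0,"wy":0,"wz":0},{"dx":2.2,"dy":5.8,"dz":0,"wx":0,"wy":0,"wz":0},{"dx":2.2,"dy":5.8,"dz":0,"wx":0,"wy":0,"wz":0}]'
cat > look.py <<'E'
from h import *
import cv2,sys
A={}
for i in range(2):
  for c in("side","top"):
    im=arm.grab_frame(c)
    if c=="side": cv2.imwrite(sys.argv[1],cv2.resize(im[90:290,220:480,::-1],None,fx=3,fy=3))
    for q in("spout","bar_mid","lever_pad","tumbler"):
        for d in arm.mark_of(c,q):
            p=np.array(d["centre"]); r=p[:2]-[.740,-.081]
            L=np.hypot(*r); th=np.arctan2(-r[1],-r[0])
            if q=="tumbler" and L>.23: continue
            print(c,q,np.round(p,4).tolist(),round(L,4),"th",round(th,3),round(d["confidence"],2))
s,R=state();print(s["t"],s["eef_pos"],s["force"])
E
python3 look.py pics/side2.png
```

```text
t: 5.35
eef_pos: [0.6228, -0.0703, 0.1456]
ee_rot: [3.141, 0.0, 2.726]
force: [-0.2, 0.4, -0.6]
width: 0.0006
gripper_force: 0.0
side spout [0.5638, -0.0271, 0.122] 0.1843 th -0.297 0.61
side bar_mid [0.6293, -0.0513, 0.1592] 0.1146 th -0.262 0.6
side lever_pad [0.4665, 0.0078, 0.192] 0.2876 th -0.314 0.74
side tumbler [0.5733, -0.0085, -0.002] 0.1818 th -0.41 0.61
side tumbler [0.6304, 0.0807, 0.0007] 0.1953 th -0.975 0.17
top bar_mid [0.6286, -0.0461, 0.1582] 0.1167 th -0.304 0.67
top lever_pad [0.4664, 0.0064, 0.1867] 0.2872 th -0.309 0.56
top tumbler [0.5651, -0.0093, -0.0013] 0.189 th -0.389 0.75
side spout [0.5638, -0.0258, 0.1226] 0.1846 th -0.304 0.86
side bar_mid [0.6298, -0.0493, 0.1604] 0.1147 th -0.28 0.57
side lever_pad [0.5616, -0.026, 0.1218] 0.1867 th -0.299 0.71
side tumbler [0.5705, -0.0069, -0.0027] 0.185 th -0.412 0.77
top bar_mid [0.6278, -0.0469, 0.1582] 0.1173 th -0.295 0.72
top lever_pad [0.4645, 0.0046, 0.1855] 0.2885 th -0.301 0.53
top tumbler [0.5641, -0.0091, 0.0009] 0.19 th -0.388 0.7
6.35 [ 0.62263986 -0.07089842  0.14558057] [ 0.49387129 -0.02321783  0.2548616 ]
```

```bash
python3 -m crank '[{"dx":0.1,"dy":0.3,"dz":0,"wx":0,"wy":0,"wz":0},{"dx":0.1,"dy":0.5,"dz":0,"wx":0,"wy":0,"wz":0},{"dx":0.2,"dy":0.7,"dz":0,"wx":0,"wy":0,"wz":0},{"dx":0.2,"dy":0.8,"dz":0,"wx":0,"wy":0,"wz":0},{"dx":0.3,"dy":0.9,"dz":0,"wx":0,"wy":0,"wz":0},{"dx":0.3,"dy":1,"dz":0,"wx":0,"wy":0,"wz":0},{"dx":0.3,"dy":1.1,"dz":0,"wx":0,"wy":0,"wz":0},{"dx":0.3,"dy":1.15,"dz":0,"wx":0,"wy":0,"wz":0},{"dx":0.3,"dy":1.15,"dz":0,"wx":0,"wy":0,"wz":0},{"dx":0.3,"dy":1.15,"dz":0,"wx":0,"wy":0,"wz":0}]'
python3 look.py pics/side3.png
```

```text
t: 7.6
eef_pos: [0.6245, -0.0591, 0.1456]
ee_rot: [3.142, -0.0, 2.726]
force: [-0.9, -1.1, 2.0]
width: 0.0007
gripper_force: 0.8
side spout [0.5673, -0.0097, 0.1248] 0.1868 th -0.392 0.69
side bar_mid [0.6324, -0.0404, 0.1612] 0.115 th -0.361 0.8
side bar_mid [0.7376, -0.0813, 0.0013] 0.0024 th 0.124 0.7
side lever_pad [0.4736, 0.0325, 0.1916] 0.2896 th -0.403 0.55
side tumbler [0.5686, -0.0094, -0.006] 0.1858 th -0.396 0.98
top bar_mid [0.6323, -0.0347, 0.1618] 0.1172 th -0.406 0.62
top lever_pad [0.476, 0.0287, 0.1861] 0.2859 th -0.394 0.67
top tumbler [0.5659, -0.0057, 0.0023] 0.1897 th -0.408 0.5
side spout [0.568, -0.008, 0.122] 0.1869 th -0.401 0.94
side bar_mid [0.6319, -0.0391, 0.159] 0.1159 th -0.37 0.76
side lever_pad [0.4756, 0.0291, 0.1902] 0.2864 th -0.395 0.72
side tumbler [0.5691, -0.0048, 0.0007] 0.1871 th -0.419 0.57
top bar_mid [0.6331, -0.0369, 0.161] 0.1156 th -0.391 0.73
top lever_pad [0.4749, 0.0289, 0.1851] 0.287 th -0.393 0.81
top tumbler [0.5669, -0.0067, 0.0018] 0.1884 th -0.405 0.45
top tumbler [0.5519, -0.1187, 0.0046] 0.1918 th 0.198 0.25
8.6 [ 0.62451737 -0.0591601   0.14552007] [-2.52909638 -0.06639995 -0.20858519]
```

View pics/side3.png

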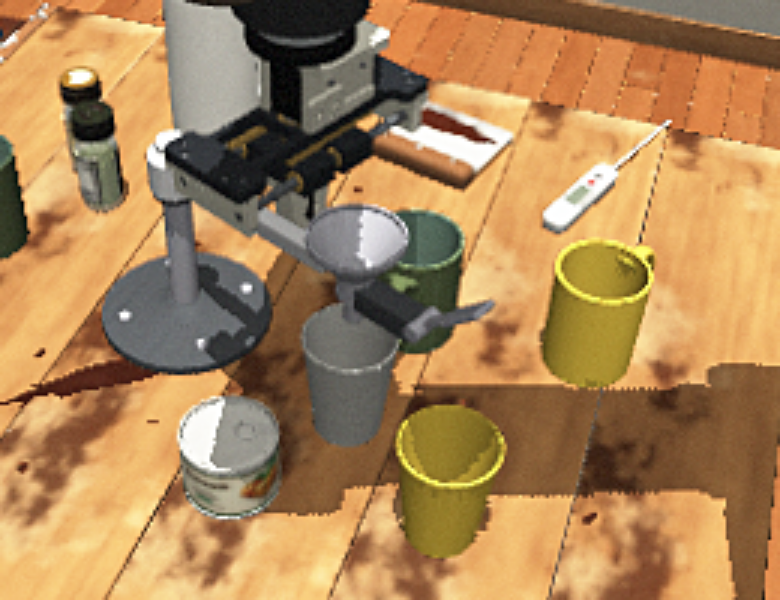

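The spout now hangs inside the tumbler's mouth outline (spout tip at crop (350,320), mouth centre about (350,338)). The networks put the tumbler about 2 mm further round. I'll nudge it 1 mm at the bar, back off and lift.

```bash
python3 -m crank '[{"dx":0,"dy":0.05,"dz":0,"wx":0,"wy":0,"wz":0},{"dx":0,"dy":0.1,"dz":0,"wx":0,"wy":0,"wz":0},{"dx":0,"dy":0.1,"dz":0,"wx":0,"wy":0,"wz":0},{"dx":0,"dy":-0.5,"dz":0,"wx":0,"wy":0,"wz":0},{"dx":0,"dy":-2,"dz":0,"wx":0,"wy":0,"wz":0},{"dx":0,"dy":-3.5,"dz":0,"wx":0,"wy":0,"wz":0},{"dx":0,"dy":-4,"dz":-2,"wx":0,"wy":0,"wz":0},{"dx":0,"dy":-4,"dz":-5,"wx":0,"wy":0,"wz":0},{"dx":0,"dy":-4,"dz":-8,"wx":0,"wy":0,"wz":0},{"dx":0,"dy":-4,"dz":-9.5,"wx":0,"wy":0,"wz":0}]'
python3 look.py pics/side4.png | grep -v bar_mid
python3 - <<'E'
from h import *
import cv2
from scipy.optimize import minimize
K=arm.calibration("side");T=np.linalg.inv(np.array(K["world_from_camera"]))
arm.grab_frame("side")
m=max(( d for d in arm.masks_of("side","tumbler") if abs(np.argwhere(d["pixels"]).mean(0)[1]-336)<20),key=lambda d:d["confidence"])["pixels"].astype(np.uint8)
a=np.linspace(0,2*np.pi,60)
def sil(p,s=4):
    P=np.vstack([np.c_[p[0]+r*np.cos(a),p[1]+r*np.sin(a),0*a+z] for r,z in((.037,.098),(p[2],0))])
    uv=cv2.projectPoints(P,cv2.Rodrigues(T[:3,:3])[0],T[:3,3],np.array([[K["fx"],0,K["cx"]],[0,K["fy"],K["cy"]],[0,0,1.]]),np.array(K["dist_coeffs"]))[0].reshape(-1,2)
    o=np.zeros((1600,2560),np.uint8);cv2.fillConvexPoly(o,cv2.convexHull(np.round((uv+.5)*4).astype(np.int32)),1);return o
M=cv2.resize(m,(2560,1600),interpolation=cv2.INTER_NEAREST)
f=lambda p:-(M&sil(p)).sum()/(M|sil(p)).sum()
r=minimize(f,[.568,-.007,.028],method="Nelder-Mead",options=dict(initial_simplex=[[.568,-.007,.028],[.574,-.007,.028],[.568,-.001,.028],[.568,-.007,.031]]))
d=r.x[:2]-[.740,-.081];print(r.x,r.fun,np.hypot(*d),np.arctan2(-d[1],-d[0]))
E
```

```text
t: 9.85
eef_pos: [0.6087, -0.0966, 0.2424]
ee_rot: [3.14, 0.002, 2.726]
force: [0.5, -0.5, -1.1]
width: 0.0007
gripper_force: 0.0
side spout [0.5702, -0.01, 0.1229] 0.184 th -0.396 0.92
side spout [0.6329, 0.0809, -0.0013] 0.1941 th -0.986 0.27
side lever_pad [0.5675, -0.006, 0.0005] 0.1881 th -0.41 0.54
side lever_pad [0.4771, 0.0334, 0.1921] 0.2867 th -0.41 0.53
side tumbler [0.5704, -0.0085, -0.0006] 0.1844 th -0.404 0.73
side tumbler [0.5685, -0.0104, 0.1231] 0.1855 th -0.391 0.73
top lever_pad [0.4741, 0.0322, 0.1852] 0.289 th -0.402 0.45
top tumbler [0.5647, -0.0108, 0.0004] 0.1888 th -0.381 0.46
side spout [0.5709, -0.0054, 0.1238] 0.1852 th -0.42 0.97
side lever_pad [0.476, 0.0322, 0.193] 0.2872 th -0.405 0.57
side lever_pad [0.5665, -0.0083, 0.124] 0.1881 th -0.397 0.23
side tumbler [0.5694, -0.0065, 0.0014] 0.1862 th -0.412 0.79
top lever_pad [0.4747, 0.0304, 0.1858] 0.2877 th -0.398 0.5
top tumbler [0.5669, -0.0063, 0.0006] 0.1885 th -0.407 0.6
10.85 [ 0.6084313  -0.09575951  0.24062547] [-0.14433783  0.56880474 -0.04466031]
[ 0.704      -0.047       0.06966667] 0.0 0.049517673612560945 -0.7568345055586664<stdin>:13: RuntimeWarning: overflow encountered in scalar negative
```

View pics/side4.png

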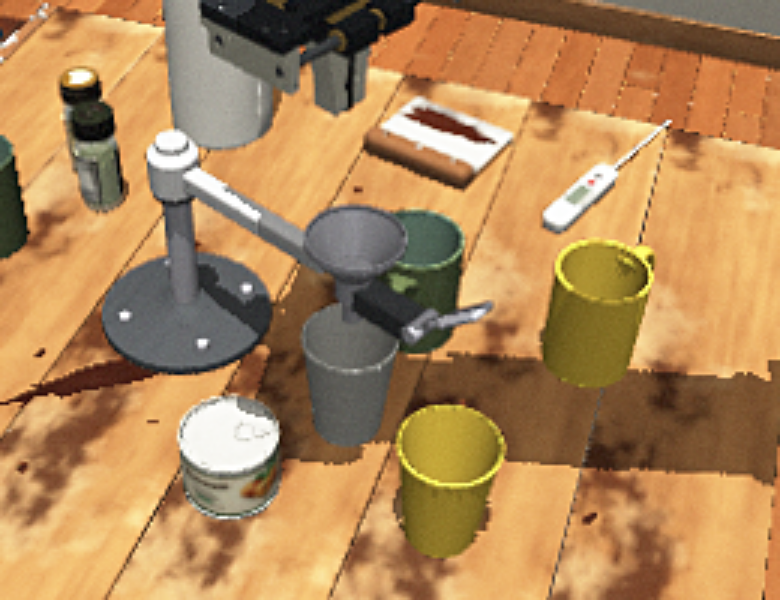

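The arm stands free with the spout over the tumbler (both at about −0.405), and no vessel has moved. Next is moving above the lever pad.

```bash
python3 -m crank '[{"dx":2,"dy":0.8,"dz":0,"wx":0,"wy":0,"wz":0},{"dx":5.5,"dy":2,"dz":0,"wx":0,"wy":0,"wz":0},{"dx":9,"dy":3.3,"dz":0,"wx":0,"wy":0,"wz":0},{"dx":12.5,"dy":4.6,"dz":0,"wx":0,"wy":0,"wz":0},{"dx":15.5,"dy":5.7,"dz":0,"wx":0,"wy":0,"wz":0},{"dx":17,"dy":6.3,"dz":0,"wx":0,"wy":0,"wz":0},{"dx":17,"dy":6.3,"dz":0,"wx":0,"wy":0,"wz":0},{"dx":17,"dy":6.3,"dz":1,"wx":0,"wy":0,"wz":0},{"dx":17,"dy":6.3,"dz":2,"wx":0,"wy":0,"wz":0},{"dx":17,"dy":6.3,"dz":2.5,"wx":0,"wy":0,"wz":0}]'
python3 - <<'E'
from h import *
import cv2
im=arm.grab_frame("side");cv2.imwrite("pics/side5.png",cv2.resize(im[90:290,220:480,::-1],None,fx=3,fy=3))
s,R=state();p=s["eef_pos"];r=p[:2]-[.740,-.081];print(p,np.hypot(*r),np.arctan2(-r[1],-r[0]),delta([.740-.285*.919,-.081+.285*.394,.19]),delta([.740-.297*.919,-.081+.297*.394,.155]))
E
```

```text
t: 12.2
eef_pos: [0.4781, 0.0299, 0.2141]
ee_rot: [-3.14, -0.001, 2.725]
force: [-0.2, -0.0, 0.4]
width: 0.0007
gripper_force: 0.0
[0.47786371 0.02993504 0.213835  ] 0.28464367123954815 -0.40034168990016444 [0.03, 0.14, 2.38] [1.22, 0.13, 5.89]
```

View pics/side5.png

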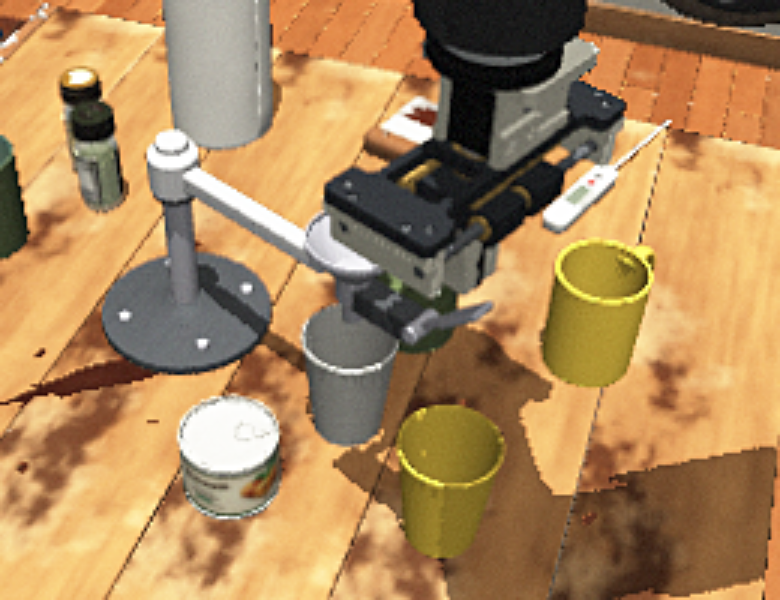

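```bash
python3 -m crank '[{"dx":0,"dy":0.1,"dz":0.8,"wx":0,"wy":0,"wz":0},{"dx":0,"dy":0.1,"dz":1.5,"wx":0,"wy":0,"wz":0},{"dx":0,"dy":0.1,"dz":2,"wx":0,"wy":0,"wz":0},{"dx":0.2,"dy":0.1,"dz":2.6,"wx":0,"wy":0,"wz":0},{"dx":0.5,"dy":0.1,"dz":3.2,"wx":0,"wy":0,"wz":0},{"dx":0.7,"dy":0.1,"dz":3.8,"wx":0,"wy":0,"wz":0},{"dx":0.9,"dy":0.1,"dz":4.4,"wx":0,"wy":0,"wz":0},{"dx":1.1,"dy":0.1,"dz":5,"wx":0,"wy":0,"wz":0},{"dx":1.2,"dy":0.1,"dz":5.5,"wx":0,"wy":0,"wz":0},{"dx":1.2,"dy":0.1,"dz":5.8,"wx":0,"wy":0,"wz":0}]'
python3 -m crank '[{"dx":0,"dy":0,"dz":0.05,"wx":0,"wy":0,"wz":0},{"dx":0,"dy":0,"dz":0.1,"wx":0,"wy":0,"wz":0},{"dx":0,"dy":0,"dz":0.1,"wx":0,"wy":0,"wz":0},{"dx":0,"dy":0,"dz":0.15,"wx":0,"wy":0,"wz":0},{"dx":0,"dy":0,"dz":0.15,"wx":0,"wy":0,"wz":0},{"dx":0,"dy":0,"dz":0.15,"wx":0,"wy":0,"wz":0},{"dx":0,"dy":0,"dz":0.2,"wx":0,"wy":0,"wz":0},{"dx":0,"dy":0,"dz":0.2,"wx":0,"wy":0,"wz":0},{"dx":0,"dy":0,"dz":0.2,"wx":0,"wy":0,"wz":0},{"dx":0,"dy":0,"dz":0.2,"wx":0,"wy":0,"wz":0}]'
```

```text
t: 13.5
eef_pos: [0.4674, 0.0362, 0.1571]
ee_rot: [-3.141, -0.0, 2.726]
force: [-0.1, 0.4, 0.7]
width: 0.0003
gripper_force: 0.8
t: 14.75
eef_pos: [0.4677, 0.0363, 0.1555]
ee_rot: [3.142, 0.0, 2.726]
force: [-0.3, 0.1, 0.7]
width: 0.0003
gripper_force: 0.4
```

```bash
python3 -m crank '[{"dx":0,"dy":0,"dz":0.05,"wx":0,"wy":0,"wz":0},{"dx":0,"dy":0,"dz":0.1,"wx":0,"wy":0,"wz":0},{"dx":0,"dy":0,"dz":0.15,"wx":0,"wy":0,"wz":0},{"dx":0,"dy":0,"dz":0.2,"wx":0,"wy":0,"wz":0},{"dx":0,"dy":0,"dz":0.2,"wx":0,"wy":0,"wz":0},{"dx":0,"dy":0,"dz":0.25,"wx":0,"wy":0,"wz":0},{"dx":0,"dy":0,"dz":0.25,"wx":0,"wy":0,"wz":0},{"dx":0,"dy":0,"dz":0.25,"wx":0,"wy":0,"wz":0},{"dx":0,"dy":0,"dz":0.25,"wx":0,"wy":0,"wz":0},{"dx":0,"dy":0,"dz":0.25,"wx":0,"wy":0,"wz":0}]'
python3 look.py pics/side6.png | grep -v bar_mid
```

```text
t: 16.0
eef_pos: [0.4679, 0.0365, 0.1546]
ee_rot: [3.141, 0.001, 2.727]
force: [-8.4, 2.7, 17.4]
width: 0.0005
gripper_force: 8.6
side lever_pad [0.4603, 0.0413, 0.1547] 0.3053 th -0.412 0.58
top lever_pad [0.6312, -0.0347, 0.1597] 0.1182 th -0.402 0.7
top tumbler [0.6305, 0.0777, -0.0028] 0.1928 th -0.967 0.43
side lever_pad [0.4597, 0.04, 0.1551] 0.3053 th -0.408 0.57
side tumbler [0.5715, -0.0068, -0.0021] 0.1841 th -0.415 0.69
17.0 [0.46794428 0.036534   0.15465916] [-7.55265152  1.34934275 17.39850313]
```

View pics/side6.png

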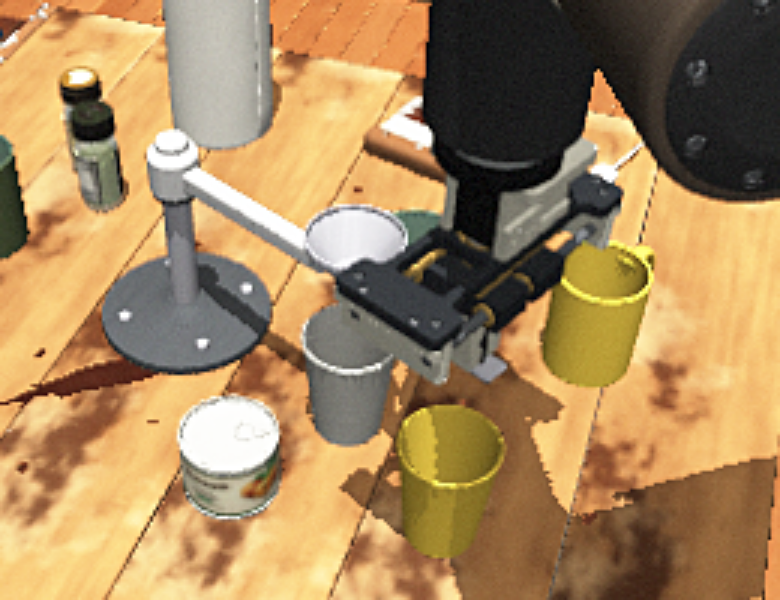

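At z = 0.1546 the force rose to 17 N, so the lever is on its stop; its pad (crop (490,370)) is level. Now I lift straight up and check.

```bash
python3 -m crank '[{"dx":0,"dy":0,"dz":-0.2,"wx":0,"wy":0,"wz":0},{"dx":0,"dy":0,"dz":-0.5,"wx":0,"wy":0,"wz":0},{"dx":0,"dy":0,"dz":-2,"wx":0,"wy":0,"wz":0},{"dx":0,"dy":0,"dz":-5,"wx":0,"wy":0,"wz":0},{"dx":0,"dy":0,"dz":-8,"wx":0,"wy":0,"wz":0},{"dx":0,"dy":-3,"dz":-10,"wx":0,"wy":0,"wz":0},{"dx":0,"dy":-7,"dz":-10,"wx":0,"wy":0,"wz":0},{"dx":0,"dy":-11,"dz":-10,"wx":0,"wy":0,"wz":0},{"dx":0,"dy":-13,"dz":-10,"wx":0,"wy":0,"wz":0},{"dx":0,"dy":-13,"dz":-10,"wx":0,"wy":0,"wz":0}]'
python3 look.py pics/side7.png
```

```text
t: 18.25
eef_pos: [0.4149, -0.0836, 0.254]
ee_rot: [3.141, 0.001, 2.724]
force: [-0.3, 1.4, -0.2]
width: 0.0005
gripper_force: 0.0
side spout [0.5711, -0.0082, 0.1243] 0.1839 th -0.407 0.58
side bar_mid [0.6327, -0.0393, 0.158] 0.1151 th -0.371 0.63
side lever_pad [0.633, -0.0363, 0.1618] 0.116 th -0.396 0.56
side lever_pad [0.4629, 0.0406, 0.1581] 0.3026 th -0.414 0.53
side tumbler [0.5694, -0.0078, -0.0012] 0.1856 th -0.405 0.6
top bar_mid [0.6333, -0.0373, 0.1589] 0.1153 th -0.389 0.55
top bar_mid [0.7412, -0.078, 0.0014] 0.0032 th -1.951 0.46
top lever_pad [0.4593, 0.0399, 0.1513] 0.3056 th -0.407 0.52
top lever_pad [0.6309, 0.0789, -0.0018] 0.1936 th -0.972 0.16
top tumbler [0.5654, -0.0066, 0.0019] 0.1898 th -0.403 0.56
top tumbler [0.6277, 0.0762, -0.0009] 0.1932 th -0.95 0.44
side spout [0.5678, -0.0078, 0.1239] 0.1871 th -0.402 0.56
side bar_mid [0.633, -0.0367, 0.1598] 0.1158 th -0.393 0.65
side lever_pad [0.4605, 0.0405, 0.1545] 0.3048 th -0.41 0.82
side lever_pad [0.7366, -0.0792, 0.1605] 0.0038 th -0.487 0.53
side tumbler [0.5714, -0.0071, -0.0021] 0.1841 th -0.413 0.95
top bar_mid [0.6336, -0.0337, 0.1583] 0.1164 th -0.418 0.82
top bar_mid [0.7427, -0.0853, 0.1593] 0.0051 th 2.131 0.33
top lever_pad [0.4592, 0.0388, 0.1557] 0.3053 th -0.403 0.64
top tumbler [0.7416, -0.0828, 0.1578] 0.0024 th 2.297 0.71
top tumbler [0.5634, -0.0055, -0.002] 0.1921 th -0.404 0.67
19.25 [ 0.4152405  -0.08270915  0.25308517] [0.17607445 0.06574195 0.51190395]
```

View pics/side7.png

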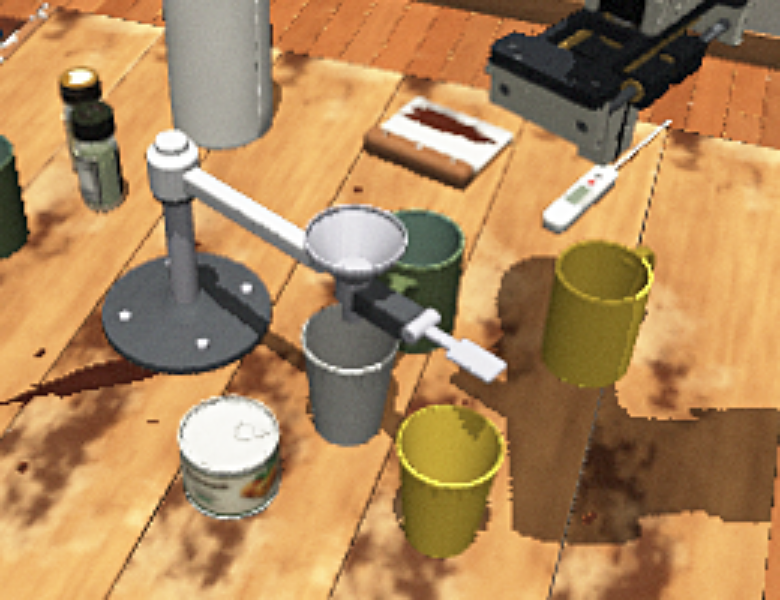

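The lever is level (pad at crop (475,360), z about 0.155). The spout is over the tumbler, with both at about −0.405. The vessels haven't moved and the gripper is clear.

```bash
python3 -c "
from station import arm
print(arm.job_done())"
```

```text
the job is handed in; nothing more can be done
None
```

The job is handed in at about 19 s: the spout is over the grey tumbler to within about 2 mm, the tap lever was pressed to its stop and left down, and the vessels look unmoved in the last picture.

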